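# Weigh the clear box that stands behind the gym kit

## Task

I want to weigh the clear box, but it is boxed in on the grey tray behind the dumbbell, the massage roller and the lotion bottle: first stand those three upright on the rubber mat, then lift the box out and set it squarely in the middle of the scale's plate, lengthwise along the plate. Leave the box on the scale and stand the three back on the tray, upright, each in the place where it stood before. Do not tip any of them over, and leave the ball and the carabiner where they lie.

Things in the scene. Friction and masses are not known exactly. Their poses are not given: they have to be found in the camera images.
- dumbbell: Navy plastic dumbbell stood on end, 140 mm tall: hexagonal heads 54 mm across flats (62 over corners) from 0 to 44 mm and from 96 to 140 mm up, a 25 to 30 mm round handle between them. About 0.5 kg. Origin: centre of its underside; z up along its length; flats face its +x and -x, and every 60 degrees. One of the row of three on the tray.
- roller: Turned wooden massage roller stood on end, 140 mm tall: a ridged barrel 53 mm across up to 86 mm, a narrow neck, and on top a round grip 32 mm across from 106 to 135 mm up. About 0.22 kg. Origin: centre of its underside; z up along its length. In the front row of the tray.
- bottle: Closed white lotion bottle with a cream label, upright, 145 mm tall: round body 54 mm across up to 92 mm, sloping shoulder, and a grey round cap 33 mm across from 111 to 145 mm up. About 0.22 kg. Origin: centre of its underside; z up. In the front row of the tray.
- box: Clear acrylic box with a clear clip-on lid (closed, stays on) and brass clips inside: 62 mm wide (its x), 140 mm long (its y), 50 mm high, a grey clip at each short end. About 0.3 kg. Origin: centre of its underside; z up. It lies along the back of the tray, 4 to 17 mm behind the row of three, so its front long side is free to grip only once the row is cleared; 25 mm free behind it.
- tray: Grey steel tray, fixed, 200 mm deep (its x, the back is +x) by 300 mm wide (its y); floor top 9 mm above the slab, rim 22 mm above the slab. Origin: centre of its underside, on the slab. The row of three stands some 33 mm in front (-x) of its centre at about y = -80, 0, +80 mm in any order; the box some 37 mm behind it.
- mat: Dark grey ribbed rubber mat, fixed, 250 mm (its x) by 120 mm (its y), 4 mm thick: the side area. Origin: centre of its underside, on the slab. It lies left or right of the tray.
- scale: White bench scale, fixed, with a steel plate 170 mm (its x) by 120 mm (its y) on top, plate top 45 mm above the slab, and a display in front (-x) of the plate at 36 mm height. The plate does not sink. Origin: on the slab, under the centre of the plate. It stands on the other side of the tray from the mat.
- ball_center (a point): Bystander: red hard silicone ball, 62 mm across, resting in a rubber ring in the back left (+x, +y) corner of the tray. This point: its centre, 31 mm above the tray floor.
- carabiner: Bystander: aluminium carabiner lying flat in the back right (+x, -y) corner of the tray, about 82 by 45 mm, 10 mm thick. Origin: under its middle; x along its length.

How it is judged:
By the outcome, as a careful person would: the job done as asked, in the order asked, and still so for the second after the job is handed in, with the robot touching nothing.
It also fails if it takes over 136 s, if anything falls off the work surface, if the arm or the gripper's body presses on something with over 40 N, if the wrist force passes 120 N, or if a joint passes its speed limit or range.

## Robot

A 6-joint arm with a two-finger parallel gripper is mounted at the origin on the work surface. World frame = base frame: x ahead of the robot, y to its left, z up, the work surface at z = 0. Lengths are in mm, angles in rad, forces in N, time in s.
With the tool pointing down it reaches from about 250 to 775 mm from the base axis. Payload 4 kg.
Tool frame: the origin (TCP) lies midway between the tips of the shut fingers; the grasp point (between the pads) lies 19 mm behind it; z points along the fingers, y is the line along which they close (so a half turn about z gives the same grasp; the last joint's range is limited). The gripper opens to 94 mm and grips with 3 to 60 N. Pads are 16 mm wide; open, the fingers measure 119 mm over their backs; the gripper's body (75 mm by 177 mm) begins 78 mm behind the grasp point.
Start: joints at [-1.342, 0.087, 1.371, -0, 1.684, -0.103], TCP at [179.158, -520.022, 205.506] pointing down, gripper open.
Joint ranges: [-3.1, 3.1], [-0.76, 2.03], [0.27, 2.55], [-1.08, 4.22], [0.17, 2.65], [-2.57, 2.57]. Speed limits (rad/s): [2.79, 2.79, 3.14, 3.14, 3.14, 3.14].

## Interface

Orientations are given as a unit quaternion [x, y, z, w].
In Python, from bench import env, cams, workorder, finder gives the robot as it stands.
- The arm moves only by the tool move_arm, never from a script. Its argument "commands" is a list of rows, each a list of 4 numbers: the shift along the tool's x, y, z scaled (see below), then the turn about the tool's z scaled (see below). In form: [[tx, ty, tz, twist], ...]. A call has 1 to 8 rows; each row shifts and turns the commanded pose from where the row before left it, along the tool's axes as they then stand; what a row does not reach is not made up. The controller multiplies each number of a shift by 15 cm and each number of a turn by 90 degrees. A row lasts 1/8 s, in which the tool goes at most 62.5 mm and 10.7 degrees, less where a joint would pass 70% of its speed; a pose out of reach is approached as far as the arm can. A call with a number of a shift or a turn outside -1 to 1 is refused whole. A call with a gripper value outside its range is refused whole. "claw" is the opening, from 0 (shut) to 1 (fully open), set as the call begins (left out, the last holds). The fingers move at their own pace and stop on an object; "grip_force" is the grip in N (left out, the last holds). Time passes only in rows, so rows that do not move let the fingers close. It gives the time, the measured TCP pose, the force, the opening and the grip force at its end, in the units of the state.
- env.get_state(): the state, without advancing time (a new reading comes with each control period).
- cams.read_camera(name): name is "scene" or "top" or "wrist"; returns a dict with "color" (420x560x3 uint8, blue, green, red), "camera_matrix" (3x3 intrinsics, pixels), "dist_coeffs" ([k1, k2, p1, p2, k3] as OpenCV has them; the pictures are not rectified), "R" (3x3) and "t" (3): a world point X has camera coordinates R X + t. Camera axes: x right, y down, z forward; pixel columns grow to the right and rows downward; lengths in mm; the calibration is good to about 2 mm. A picture is of the moment at which its call begins. There is no depth.
- workorder.job_done(): hands the job in; it is judged then, once.
Trained networks look in a picture, given as the dict that the camera call returned (one of the last four; its "shot" number tells which), for a name from the list of things; names that differ only in an ending like _2 or _b are one class to them, and where a whole thing is asked for, a point or a joint stands for the part that bears it (a point fixed in the world has none). Each returns a list of dicts, best first, with "conf" (0 to 1); they miss things now and then, are a little off and sometimes report something else, mostly with a low value. They report only what shows in the picture. A call takes as long as a camera call.
- finder.silhouettes(picture, name): "pixels" (420x560 bool, what is visible of it) and "box" ([centre column, centre row, width, height] in pixels, round what is visible of it).
- finder.pinpoint(picture, name): "pixel" ([row, column] in pixels: a listed point, or the origin of a listed thing).
The state is a dict: "time_s": time; "q": joint angles; "dq": joint speeds; "joint_efforts": joint torques, N m; "tool_pos": TCP position; "tool_rot": TCP orientation; "contact_force": force on the tool from outside, world axes, zero at the start; "moment": the same for the moment, N m; "opening": finger opening in mm; "grasp_force": force on a finger pad.
Only numpy, scipy, OpenCV 4.12 (cv2) and the standard library are available. Lean on these libraries where they do the work, as an engineer would, in place of code of your own. Each camera call takes 0.05 s, during which the arm holds its last target. There are 200 camera calls.

## Working session

There is one attempt and no reset: what is moved stays moved. The work goes in short steps, Python scripts to look and compute and a tool call to move; the robot and the scene stay as the last step left them, time stands still between calls to the robot, and variables do not carry over. Pictures are saved under pics/ and viewed, at most 14 in all, crops included, and the job is handed in when it is done.

Besides the shell and the picture viewer there is one more tool, called by a JSON object that holds its "method" and its "body", one argument or row to a line. move_arm: Moves the arm, as the interface text tells. Its arguments: {"type":"object","properties":{"commands":{"type":"array","items":{"type":"array","items":{"type":"number"}}},"claw":{"type":"number"},"grip_force":{"type":"number"}},"required":["commands"]}

```bash
ls; mkdir -p pics
cat > h.py <<'E'
import numpy as np, cv2
from bench import env, cams, workorder, finder
def ray(p,px):
    u=cv2.undistortPoints(np.array([[px]],float),p["camera_matrix"],np.array(p["dist_coeffs"],float))[0,0]
    R=np.array(p["R"]);t=np.array(p["t"]).ravel()
    return -R.T@t, R.T@np.array([u[0],u[1],1.])
def at_z(p,px,z):
    c,d=ray(p,px); return c+d*(z-c[2])/d[2]
def proj(p,X):
    R=np.array(p["R"]);t=np.array(p["t"],float).ravel()
    return cv2.projectPoints(np.array(X,float).reshape(-1,3),cv2.Rodrigues(R)[0],t,p["camera_matrix"],np.array(p["dist_coeffs"],float))[0][:,0]
E
python3 - <<'E'
from h import *
print(env.get_state())
for c in ["top","scene"]:
    p=cams.read_camera(c); cv2.imwrite(f"pics/{c}0.png",p["color"])
    print(c, -np.array(p["R"]).T@np.array(p["t"]).ravel())
    for n,z in [("dumbbell",9),("roller",9),("bottle",9),("box",9),("tray",0),("mat",0),("scale",0),("ball_center",40),("carabiner",9)]:
        for r in finder.pinpoint(p,n)[:2]:
            px=r["pixel"]; print(n,round(r["conf"],2),np.round(px),at_z(p,(px[1],px[0]),z).round(1))
E
```

```text
pics
{'time_s': 0.0, 'q': array([-1.34209902e+00,  8.79535375e-02,  1.37228235e+00, -8.24387968e-06,
        1.68356858e+00, -1.03097891e-01]), 'dq': array([-0.00146596, -0.00116799,  0.00116259, -0.00066439,  0.0011859 ,
        0.00079294]), 'joint_efforts': array([-2.34251547e-04, -3.40183389e+01, -3.02427793e+01,  7.19074742e-02,
        3.30987526e-02, -1.85267440e-04]), 'tool_pos': array([ 179.02533923, -519.46273898,  204.29071735]), 'tool_rot': array([ 9.86269998e-01,  1.65137119e-01, -7.34932164e-05, -1.10347033e-03]), 'contact_force': array([-0.35131168,  0.34180449,  0.3352076 ]), 'moment': array([0.04017357, 0.00284519, 0.02882351]), 'grasp_force': 0.0, 'opening': 93.88393029610894}
top [ 425.96380659    4.08790726 1151.20701906]
dumbbell 0.69 [227. 253.] [545.8  50.2   9. ]
roller 0.76 [232. 285.] [534.2 -21.9   9. ]
bottle 0.69 [238. 324.] [ 520.2 -109.7    9. ]
box 0.76 [201. 294.] [605.  -44.6   9. ]
tray 0.96 [220. 292.] [563.4 -38.9   0. ]
mat 0.72 [257. 428.] [ 473.4 -350.6    0. ]
scale 0.69 [258. 126.] [480.9 341.8   0. ]
ball_center 0.71 [183. 243.] [643.  70.  40.]
carabiner 0.67 [207. 343.] [ 589.7 -155.4    9. ]
carabiner 0.27 [226. 253.] [549.5  50.    9. ]
scene [1265.98963279 -899.04251859  857.89983302]
dumbbell 0.81 [218. 275.] [560.9  45.1   9. ]
roller 0.75 [227. 251.] [534.8 -24.3   9. ]
bottle 0.76 [242. 227.] [ 528.7 -113.1    9. ]
box 0.91 [240. 267.] [601.4 -43.8   9. ]
mat 0.63 [285. 143.] [ 469.2 -345.5    0. ]
scale 0.77 [165. 312.] [473.7 356.    0. ]
scale 0.43 [212. 274.] [534.6  75.5   0. ]
ball_center 0.92 [217. 305.] [645.4  62.6  40. ]
ball_center 0.59 [228. 249.] [561.6 -63.7  40. ]
carabiner 0.6 [259. 234.] [ 584.6 -151.4    9. ]
```

View pics/top0.png

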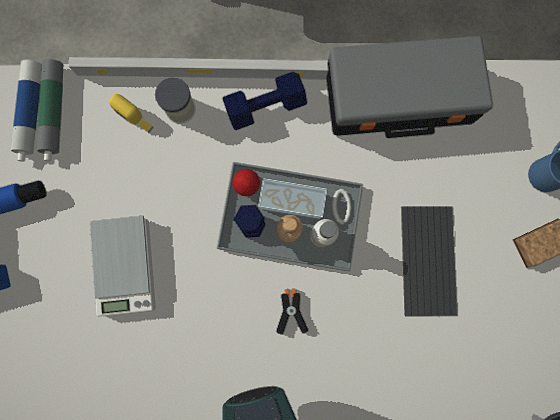

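View pics/scene0.png

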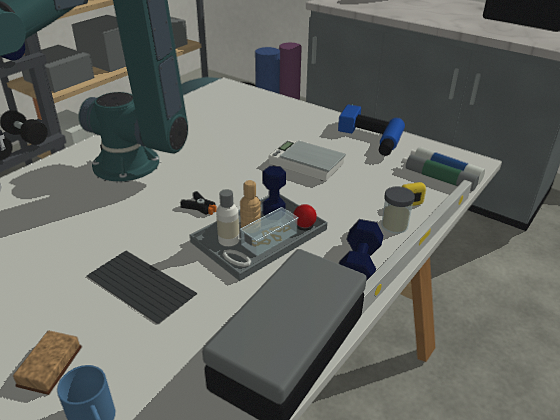

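```bash
cat >> h.py <<'E'
from scipy.spatial.transform import Rotation as Ro
def pose():
    s=env.get_state(); R=Ro.from_quat(s["tool_rot"]).as_matrix()
    return np.array(s["tool_pos"]), np.degrees(np.arctan2(R[1,0],R[0,0])), s
def rows(p0,y0,p1,y1,vmax=60.):
    """rows from (p0,yaw0) to (p1,yaw1), tool down; shift in axes before the row's turn"""
    p0=np.array(p0,float);p1=np.array(p1,float)
    dy=(y1-y0+180)%360-180
    n=max(1,int(np.ceil(max(np.linalg.norm(p1-p0)/vmax,abs(dy)/10.5))))
    out=[];p=p0.copy();y=y0
    for i in range(n):
        d=(p1-p)/(n-i);a=np.radians(y)
        r=[d[0]*np.cos(a)+d[1]*np.sin(a), d[0]*np.sin(a)-d[1]*np.cos(a), -d[2]]
        r=np.round(np.array(r)/150,3); tw=np.round(-(y1-y0 if n==0 else ((y1-y+180)%360-180))/(n-i)/90,3)
        out.append([*r.tolist(),float(tw)])
        d=r*150
        p=p+[d[0]*np.cos(a)+d[1]*np.sin(a), d[0]*np.sin(a)-d[1]*np.cos(a), -d[2]]; y-=tw*90
    return out,p,y
def plan(*wps,vmax=60.,start=None):
    p,y,_=pose() if start is None else (*start,0)
    for w in wps:
        r,p,y=rows(p,y,w[:3],w[3],vmax); print(len(r),r)
E
python3 - <<'E'
from h import *
plan([545,-40,400,80])
E
```

```text
11 [[0.304, -0.203, -0.118, -0.062], [0.323, -0.172, -0.118, -0.062], [0.338, -0.14, -0.118, -0.062], [0.35, -0.107, -0.118, -0.061], [0.358, -0.073, -0.118, -0.062], [0.364, -0.037, -0.118, -0.061], [0.366, -0.002, -0.118, -0.062], [0.364, 0.033, -0.118, -0.061], [0.359, 0.068, -0.118, -0.062], [0.351, 0.102, -0.117, -0.061], [0.34, 0.136, -0.118, -0.062]]
```

{"method": "move_arm", "body": {
  "commands": [
    [0.304,-0.203,-0.118,-0.062],
    [0.323,-0.172,-0.118,-0.062],
    [0.338,-0.14,-0.118,-0.062],
    [0.35,-0.107,-0.118,-0.061],
    [0.358,-0.073,-0.118,-0.062],
    [0.364,-0.037,-0.118,-0.061],
    [0.366,-0.002,-0.118,-0.062],
    [0.364,0.033,-0.118,-0.061]
  ],
  "claw": 1
}}

```text
time_s: 2.0
tool_pos: [446.0, -169.3, 347.9]
tool_rot: [0.85, 0.527, 0.0, 0.0]
contact_force: [-0.1, 0.1, 0.4]
opening: 93.9
grasp_force: 0.0
```

{"method": "move_arm", "body": {
  "commands": [
    [0.359,0.068,-0.118,-0.062],
    [0.351,0.102,-0.117,-0.061],
    [0.34,0.136,-0.118,-0.062],
    [0,0,0,0],
    [0,0,0,0]
  ]
}}

```text
time_s: 2.62
tool_pos: [544.8, -40.3, 399.6]
tool_rot: [0.766, 0.643, -0.0, -0.0]
contact_force: [-0.6, -0.1, -0.4]
opening: 93.8
grasp_force: 0.0
```

Run:
```python
from h import *
print(pose()[:2],pose()[2]["q"])
p=cams.read_camera("wrist"); cv2.imwrite("pics/w0.png",p["color"])
R=np.array(p["R"]);print(-R.T@np.array(p["t"]).ravel(),R[2],p["camera_matrix"][0][0])
for n,z in [("dumbbell",9),("roller",9),("bottle",9),("box",9),("tray",0),("ball_center",40),("carabiner",9)]:
    for r in finder.pinpoint(p,n)[:1]:
        px=r["pixel"]; print(n,round(r["conf"],2),np.round(px),at_z(p,(px[1],px[0]),z).round(1))
```

```text
(array([544.75623639, -40.26057494, 399.61376604]), np.float64(80.00727229635433)) [-1.77174485e-01  1.27385542e-01  9.41269324e-01 -7.08238752e-04
  2.07375381e+00 -3.10936388e-03]
[558.48252236  41.18320256 579.07682883] [-0.05043875 -0.28243622 -0.95795914] 330.3024060472229
dumbbell 0.91 [105. 272.] [552.5  48.1   9. ]
roller 0.9 [156. 270.] [534.3 -34.4   9. ]
bottle 0.81 [196. 270.] [ 520.7 -104.3    9. ]
box 0.86 [153. 312.] [607.  -41.5   9. ]
tray 0.89 [156. 290.] [567.9 -40.6   0. ]
ball_center 0.76 [ 82. 325.] [640.  68.  40.]
carabiner 0.73 [220. 310.] [ 585.4 -160.9    9. ]
```

View pics/w0.png

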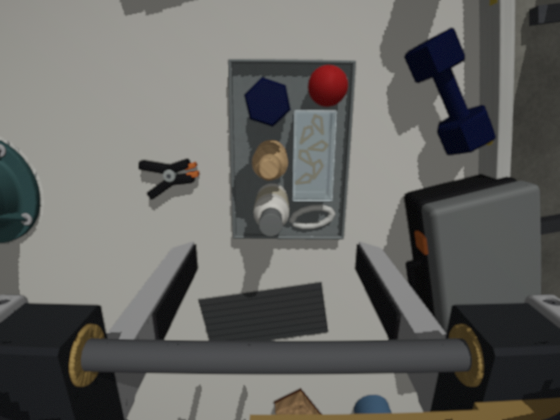

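```bash
cat > fit.py <<'E'
from h import *
from scipy.optimize import minimize
A=np.linspace(0,2*np.pi,40,endpoint=False)
ring=lambda r,z,n=40,o=0:np.c_[r*np.cos(A[::40//n] if n!=6 else np.arange(6)*np.pi/3+o),r*np.sin(A[::40//n] if n!=6 else np.arange(6)*np.pi/3+o),np.full(n,z)]
cyl=lambda r,a,b,r2=None:np.r_[ring(r,a),ring(r2 or r,b)]
hx=lambda a,b:np.r_[ring(31.2,a,6,np.pi/6),ring(31.2,b,6,np.pi/6)]
bx=lambda w,l,a,b:np.array([[x*w/2,y*l/2,z] for x in(-1,1) for y in(-1,1) for z in(a,b)],float)
M={"dumbbell":[hx(0,44),cyl(14,44,96),hx(96,140)],
"roller":[cyl(26.5,0,86),cyl(26.5,86,96,11),cyl(11,86,106),cyl(16,106,135),cyl(12,135,140)],
"bottle":[cyl(27,0,92),cyl(27,92,111,16.5),cyl(16.5,111,145)],
"box":[bx(62,140,0,50)],"tray":[bx(200,300,0,22)],"mat":[bx(250,120,0,4)]}
def render(p,name,x,S=4):
    z=x[3] if len(x)>3 else 0
    c,s=np.cos(x[2]),np.sin(x[2]); im=np.zeros((420*S,560*S),np.uint8)
    for P in M[name]:
        W=np.c_[P[:,0]*c-P[:,1]*s+x[0],P[:,0]*s+P[:,1]*c+x[1],P[:,2]+z]
        q=cv2.convexHull(((proj(p,W)+.5)*S-.5).astype(np.float32))
        cv2.fillConvexPoly(im,np.round(q).astype(np.int32),1)
    return im>0
def fit(name,pics,xy,yaw,z,hull=False,S=4):
    ms=[]
    for p in pics:
        r=finder.silhouettes(p,name)
        r=[k for k in r if np.hypot(*(np.array(k["box"][:2])-proj(p,[[*xy,z+40]])[0]))<60]
        if not r: continue
        m=np.array(r[0]["pixels"]).astype(np.uint8)
        if hull:
            h=cv2.convexHull(cv2.findNonZero(m)); cv2.fillConvexPoly(m,h,1)
        ms.append((p,cv2.resize(m*255,None,fx=S,fy=S,interpolation=cv2.INTER_LINEAR)>127))
    def cost(x,l=ms):
        t=0
        for p,m in l:
            g=render(p,name,[x[0],x[1],np.radians(x[2]),z],S); t+=1-(g&m).sum()/(g|m).sum()
        return t/len(l)
    def opt(l):
        s=np.array([[0,0,0],[8,0,0],[0,8,0],[0,0,8.]])+[*xy,yaw]
        return minimize(cost,[*xy,yaw],args=(l,),method="Nelder-Mead",options=dict(initial_simplex=s,xatol=.1,fatol=1e-5))
    r=opt(ms); print(name,r.x.round(1),"loss %.3f"%r.fun,"each:",[(opt([m]).x.round(1).tolist()) for m in ms],flush=True)
    return r.x
E
cat > m1.py <<'E'
from fit import *
w=cams.read_camera("wrist");t=cams.read_camera("top")
for n,xy,yaw in [("dumbbell",(550,48),0),("roller",(534,-30),0),("bottle",(521,-106),0),("box",(605,-43),-9.5)]: fit(n,[w,t],xy,yaw,9)
fit("tray",[w,t],(566,-40),-9.5,0,True); fit("mat",[t],(472,-350),-2,0,True)
m=finder.silhouettes(t,"scale")[0]["pixels"]; print(cv2.minAreaRect(cv2.findNonZero(np.array(m).astype(np.uint8))))
c=t["color"][205:325,80:180]; cv2.imwrite("pics/sc.png",cv2.resize(c,None,fx=5,fy=5,interpolation=cv2.INTER_CUBIC))
E
python3 m1.py
```

```text
dumbbell [548.8  51.2   1.2] loss 0.554 each: [[549.1, 51.4, 2.0], [524.0, 99.3, 3.5]]
roller [535.8 -31.7   1.8] loss 0.067 each: [[535.8, -31.7, 1.8]]
bottle [ 5.239e+02 -1.072e+02  4.000e-01] loss 0.342 each: [[523.7, -105.8, 0.6], [526.4, -108.8, -0.3]]
box [604.1 -40.7 -11. ] loss 0.439 each: [[603.9, -40.7, -10.8], [606.7, -40.1, -10.3]]
tray [569.2 -34.4 -10.7] loss 0.053 each: [[568.5, -35.7, -10.4], [570.9, -28.2, -11.9]]
mat [ 466.4 -349.8   -0.5] loss 0.020 each: [[466.4, -349.8, -0.5]]
((121.92692565917969, 265.5537414550781), (97.47880554199219, 62.538272857666016), 84.64418029785156)
```

View pics/sc.png

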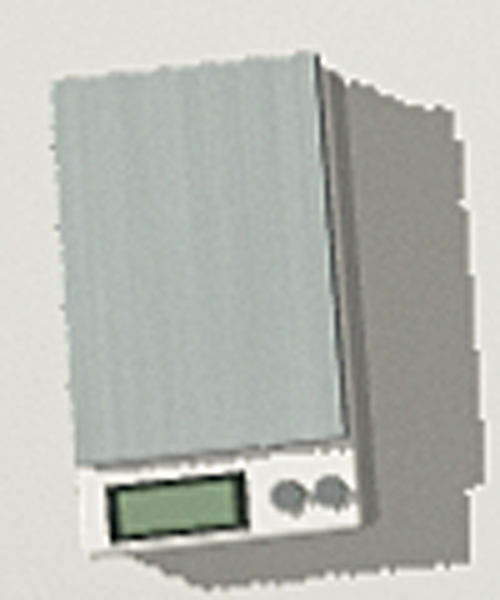

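{"method": "move_arm", "body": {
  "commands": [
    [-0.3,0,0.3,0],
    [-0.3,0,0.3,0],
    [0,0,0,0],
    [0,0,0,0]
  ]
}}

```text
time_s: 4.22
tool_pos: [530.0, -126.8, 312.8]
tool_rot: [0.766, 0.643, 0.001, 0.001]
contact_force: [-0.1, -0.0, 0.5]
opening: 94.2
grasp_force: 0.0
```

```bash
cat > m2.py <<'E'
from fit import *
import sys
w=cams.read_camera("wrist"); im=w["color"].copy()
for n,xy,yaw in [("dumbbell",(549,51),2),("roller",(535.8,-31.7),0),("bottle",(523.7,-106),0),("box",(604,-40.7),-10.8),("tray",(568.5,-35.7),-10.4)]:
    x=fit(n,[w],xy,yaw,0 if n=="tray" else 9,n=="tray")
    g=render(w,n,[x[0],x[1],np.radians(x[2]),0 if n=="tray" else 9],1).astype(np.uint8)
    cv2.drawContours(im,cv2.findContours(g,cv2.RETR_EXTERNAL,cv2.CHAIN_APPROX_NONE)[0],-1,(0,255,0),1)
cv2.imwrite("pics/w1.png",im)
E
python3 m2.py
```

```text
dumbbell [548.7  52.3   1.9] loss 0.023 each: [[548.7, 52.3, 1.9]]
roller [535.6 -32.1   6.3] loss 0.059 each: [[535.6, -32.1, 6.3]]
bottle [ 524.3 -107.    -2.4] loss 0.067 each: [[524.3, -107.0, -2.4]]
box [605.  -40.6 -10.8] loss 0.026 each: [[605.0, -40.6, -10.8]]
tray [568.3 -37.8 -10.5] loss 0.020 each: [[568.3, -37.8, -10.5]]
```

View pics/w1.png

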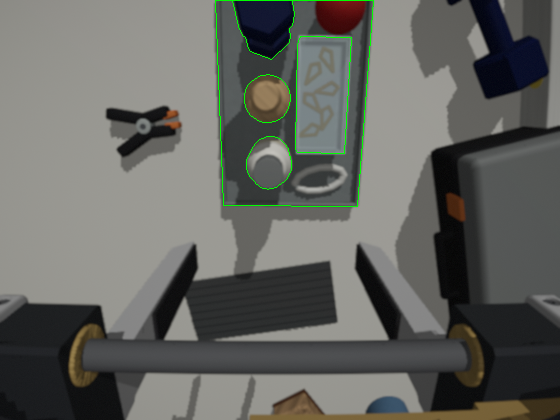

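Run:
```python
from h import *
print(pose()[:2])
plan([524,-106.5,190,80],[524,-106.5,119,80],vmax=48)
print("carry")
plan([524,-106.5,170,80],[551,-350,170,80],[551,-350,130,80],[551,-350,116,80],vmax=48,start=([524,-106.5,119],80))
```

```text
(array([ 530.3880476 , -126.4371009 ,  313.31403498]), np.float64(80.11196131348728))
3 [[0.041, -0.022, 0.274, 0.0], [0.041, -0.021, 0.274, 0.001], [0.042, -0.022, 0.274, 0.0]]
2 [[-0.0, 0.0, 0.237, 0.0], [-0.0, 0.0, 0.236, 0.0]]
carry
2 [[0.0, 0.0, -0.17, 0.0], [0.0, 0.0, -0.17, -0.0]]
6 [[-0.261, 0.077, -0.0, -0.0], [-0.261, 0.076, -0.0, -0.0], [-0.261, 0.077, -0.0, -0.0], [-0.261, 0.076, -0.0, -0.0], [-0.262, 0.077, -0.0, -0.0], [-0.261, 0.076, -0.0, -0.0]]
1 [[-0.0, 0.0, 0.267, -0.0]]
1 [[-0.0, 0.0, 0.093, -0.0]]
```

{"method": "move_arm", "body": {
  "commands": [
    [0.041,-0.022,0.274,0],
    [0.041,-0.021,0.274,0],
    [0.042,-0.022,0.274,0],
    [0,0,0.237,0],
    [0,0,0.18,0],
    [0,0,0.056,0],
    [0,0,0,0]
  ],
  "claw": 0.7
}}

```text
time_s: 5.4
tool_pos: [523.6, -107.0, 117.8]
tool_rot: [0.766, 0.643, 0.0, 0.0]
contact_force: [0.3, -0.5, 0.1]
opening: 65.6
grasp_force: 0.0
```

{"method": "move_arm", "body": {
  "commands": [
    [0,0,0,0],
    [0,0,0,0],
    [0,0,0,0],
    [0,0,0,0],
    [0,0,0,0]
  ],
  "claw": 0,
  "grip_force": 20
}}

```text
time_s: 6.02
tool_pos: [523.6, -107.2, 117.9]
tool_rot: [0.766, 0.643, 0.0, 0.0]
contact_force: [0.3, 1.4, 1.9]
opening: 32.7
grasp_force: 20.0
```

{"method": "move_arm", "body": {
  "commands": [
    [0,0,-0.1,0],
    [0,0,-0.25,0],
    [-0.261,0.077,0,0],
    [-0.261,0.077,0,0],
    [-0.261,0.077,0,0],
    [-0.261,0.077,0,0],
    [-0.261,0.077,0,0],
    [-0.261,0.077,0,0]
  ]
}}

```text
time_s: 7.02
tool_pos: [550.7, -351.6, 169.9]
tool_rot: [0.766, 0.643, -0.0, -0.0]
contact_force: [0.7, 0.1, -3.0]
opening: 32.5
grasp_force: 20.0
```

{"method": "move_arm", "body": {
  "commands": [
    [0,0,0.1,0],
    [0,0,0.2,0],
    [0,0,0.04,0],
    [0,0,0,0],
    [0,0,0,0]
  ]
}}

```text
time_s: 7.65
tool_pos: [551.6, -350.4, 120.6]
tool_rot: [0.766, 0.643, 0.0, 0.001]
contact_force: [0.4, -0.8, -3.2]
opening: 32.5
grasp_force: 20.0
```

{"method": "move_arm", "body": {
  "commands": [
    [0,0,0.03,0],
    [0,0,0.014,0],
    [0,0,0,0],
    [0,0,0,0]
  ]
}}

```text
time_s: 8.15
tool_pos: [551.1, -350.6, 112.9]
tool_rot: [0.766, 0.643, 0.0, 0.0]
contact_force: [-0.1, 0.6, 0.0]
opening: 32.6
grasp_force: 20.0
```

{"method": "move_arm", "body": {
  "commands": [
    [0,0,0,0],
    [0,0,0,0],
    [0,0,0,0],
    [0,0,-0.2,0],
    [0,0,-0.3,0],
    [0,0,0,0]
  ],
  "claw": 0.7
}}

```text
time_s: 8.9
tool_pos: [552.8, -351.9, 193.0]
tool_rot: [0.766, 0.643, 0.001, 0.005]
contact_force: [-0.7, -1.4, 1.2]
opening: 65.7
grasp_force: 0.0
```

Run:
```python
from h import *
print(pose()[:2])
plan([535.7,-32,190,80],[535.7,-32,112,80],vmax=55)
print("carry")
plan([466,-350,160,80],[466,-350,108,80],vmax=48,start=([535.7,-32,160],80))
t=cams.read_camera("top")
from fit import fit
fit("bottle",[t],(551,-350),0,4)
```

```text
(array([ 552.8231907 , -351.92137726,  193.02372288]), np.float64(80.03049040483269))
6 [[0.347, -0.08, 0.003, 0.0], [0.347, -0.08, 0.003, 0.0], [0.347, -0.08, 0.004, 0.0], [0.347, -0.081, 0.003, 0.0], [0.346, -0.08, 0.004, 0.0], [0.347, -0.081, 0.003, 0.0]]
2 [[-0.0, 0.0, 0.26, 0.0], [-0.0, 0.0, 0.26, 0.0]]
carry
7 [[-0.31, -0.013, -0.0, 0.0], [-0.31, -0.013, -0.0, -0.0], [-0.31, -0.013, -0.0, -0.0], [-0.31, -0.013, -0.0, -0.0], [-0.309, -0.012, -0.0, -0.0], [-0.31, -0.013, -0.0, -0.0], [-0.309, -0.012, -0.0, -0.0]]
2 [[-0.0, -0.0, 0.173, -0.0], [-0.0, -0.0, 0.174, -0.0]]
bottle [ 552.  -348.3   -1.4] loss 0.053 each: [[552.0, -348.3, -1.4]]
```

{"method": "move_arm", "body": {
  "commands": [
    [0.346,-0.078,0,0],
    [0.346,-0.078,0,0],
    [0.346,-0.078,0,0],
    [0.346,-0.078,0,0],
    [0.346,-0.078,0,0],
    [0.346,-0.078,0,0],
    [0,0,0,0],
    [0,0,0,0]
  ]
}}

```text
time_s: 10.0
tool_pos: [535.0, -31.8, 185.8]
tool_rot: [0.766, 0.643, -0.001, -0.001]
contact_force: [0.2, 0.5, 0.2]
opening: 65.9
grasp_force: 0.0
```

{"method": "move_arm", "body": {
  "commands": [
    [0,0.004,0.25,0],
    [0,0,0.18,0],
    [0,0,0.06,0],
    [0,0,0,0]
  ]
}}

```text
time_s: 10.5
tool_pos: [535.9, -32.7, 113.2]
tool_rot: [0.766, 0.642, -0.001, -0.0]
contact_force: [0.8, 0.1, 0.2]
opening: 65.7
grasp_force: 0.0
```

{"method": "move_arm", "body": {
  "commands": [
    [0,0,0,0],
    [0,0,0,0],
    [0,0,0,0],
    [0,0,0,0],
    [0,0,0,0]
  ],
  "claw": 0,
  "grip_force": 20
}}

```text
time_s: 11.12
tool_pos: [536.4, -31.6, 114.3]
tool_rot: [0.766, 0.643, 0.0, 0.0]
contact_force: [-0.4, 0.2, 2.0]
opening: 31.8
grasp_force: 20.0
```

{"method": "move_arm", "body": {
  "commands": [
    [0,0,-0.1,0],
    [0,0,-0.24,0],
    [-0.31,-0.013,0,0],
    [-0.31,-0.013,0,0],
    [-0.31,-0.013,0,0],
    [-0.31,-0.013,0,0],
    [-0.31,-0.013,0,0],
    [-0.31,-0.013,0,0]
  ]
}}

```text
time_s: 12.12
tool_pos: [475.9, -305.9, 165.2]
tool_rot: [0.766, 0.643, 0.0, 0.0]
contact_force: [0.8, 0.2, -2.3]
opening: 31.6
grasp_force: 20.0
```

{"method": "move_arm", "body": {
  "commands": [
    [-0.31,-0.013,0,0],
    [0,0,0.1,0],
    [0,0,0.2,0],
    [0,0,0.05,0],
    [0,0,0.015,0],
    [0,0,0,0],
    [0,0,0,0]
  ]
}}

```text
time_s: 13.0
tool_pos: [467.0, -350.1, 111.2]
tool_rot: [0.766, 0.643, 0.0, 0.001]
contact_force: [-0.3, -0.5, -1.5]
opening: 31.9
grasp_force: 20.0
```

{"method": "move_arm", "body": {
  "commands": [
    [0,0,0.013,0],
    [0,0,0,0],
    [0,0,0,0]
  ]
}}

```text
time_s: 13.38
tool_pos: [466.9, -350.3, 109.3]
tool_rot: [0.766, 0.643, 0.0, 0.001]
contact_force: [1.0, 0.3, 3.0]
opening: 31.2
grasp_force: 20.0
```

{"method": "move_arm", "body": {
  "commands": [
    [0,0,0,0],
    [0,0,0,0],
    [0,0,0,0],
    [0,0,-0.2,0],
    [0,0,-0.3,0],
    [0,0,0,0],
    [0,0,0,0]
  ],
  "claw": 0.7
}}

```text
time_s: 14.25
tool_pos: [466.1, -349.7, 182.2]
tool_rot: [0.766, 0.643, -0.0, -0.0]
contact_force: [0.1, -0.5, -0.3]
opening: 65.6
grasp_force: 0.0
```

Run:
```python
from h import *
print(pose()[:2])
plan([549,51.5,190,92],vmax=55)
print("carry")
plan([381,-350,160,92],vmax=48,start=([549,51.5,160],92))
from fit import fit
t=cams.read_camera("top")
fit("roller",[t],(466,-350),0,4);fit("bottle",[t],(551,-350),0,4)
```

```text
(array([ 466.13352481, -349.71958206,  182.22902574]), np.float64(80.02762582679777))
8 [[0.341, 0.01, -0.006, -0.017], [0.341, 0.019, -0.007, -0.017], [0.34, 0.028, -0.006, -0.017], [0.339, 0.038, -0.007, -0.016], [0.338, 0.046, -0.006, -0.017], [0.337, 0.055, -0.007, -0.016], [0.336, 0.063, -0.006, -0.017], [0.334, 0.073, -0.007, -0.016]]
carry
10 [[-0.264, -0.121, -0.0, 0.0], [-0.264, -0.121, -0.0, -0.0], [-0.263, -0.121, -0.0, -0.0], [-0.264, -0.121, -0.0, -0.0], [-0.263, -0.121, -0.0, -0.0], [-0.264, -0.122, -0.0, -0.0], [-0.263, -0.121, -0.0, -0.0], [-0.264, -0.122, -0.0, -0.0], [-0.263, -0.121, -0.0, -0.0], [-0.264, -0.122, -0.0, -0.0]]
roller [ 468.  -348.7    4.4] loss 0.119 each: [[468.0, -348.7, 4.4]]
bottle [ 5.528e+02 -3.478e+02 -1.000e-01] loss 0.057 each: [[552.8, -347.8, -0.1]]
```

Gripper at z≈182 clears the tops by about 30 mm; widen to 0.8 for the dumbbell.

{"method": "move_arm", "body": {
  "commands": [
    [0.341,0.01,-0.006,-0.017],
    [0.341,0.019,-0.007,-0.017],
    [0.34,0.028,-0.006,-0.017],
    [0.339,0.038,-0.007,-0.016],
    [0.338,0.046,-0.006,-0.017],
    [0.337,0.055,-0.007,-0.016],
    [0.336,0.063,-0.006,-0.017],
    [0.334,0.073,-0.007,-0.016]
  ],
  "claw": 0.82
}}

```text
time_s: 15.4
tool_pos: [548.8, 52.9, 189.4]
tool_rot: [0.694, 0.72, -0.001, -0.001]
contact_force: [0.5, -0.2, 0.9]
opening: 77.2
grasp_force: 0.0
```

{"method": "move_arm", "body": {
  "commands": [
    [0,0,0.1,0],
    [0,0,0,0],
    [0,0,0,0]
  ]
}}

```text
time_s: 15.78
tool_pos: [548.9, 50.0, 175.2]
tool_rot: [0.695, 0.719, -0.001, -0.0]
contact_force: [0.8, -0.4, 0.3]
opening: 76.7
grasp_force: 0.0
```

{"method": "move_arm", "body": {
  "commands": [
    [0.006,0,0.2,0],
    [0,0,0.18,0],
    [0,0,0.06,0],
    [0,0,0,0],
    [0,0,0,0]
  ]
}}

```text
time_s: 16.4
tool_pos: [550.3, 51.8, 111.5]
tool_rot: [0.695, 0.719, 0.001, 0.001]
contact_force: [1.6, -0.0, 0.5]
opening: 77.0
grasp_force: 0.0
```

{"method": "move_arm", "body": {
  "commands": [
    [0,0,0,0],
    [0,0,0,0],
    [0,0,0,0],
    [0,0,0,0],
    [0,0,0,0]
  ],
  "claw": 0,
  "grip_force": 35
}}

```text
time_s: 17.02
tool_pos: [549.6, 52.2, 110.4]
tool_rot: [0.695, 0.719, 0.0, 0.0]
contact_force: [0.8, -0.1, 2.9]
opening: 53.7
grasp_force: 35.0
```

{"method": "move_arm", "body": {
  "commands": [
    [0,0,-0.1,0],
    [0,0,-0.24,0],
    [-0.264,-0.121,0,0],
    [-0.264,-0.121,0,0],
    [-0.264,-0.121,0,0],
    [-0.264,-0.121,0,0],
    [-0.264,-0.121,0,0],
    [-0.264,-0.121,0,0]
  ]
}}

```text
time_s: 18.02
tool_pos: [447.4, -189.9, 160.2]
tool_rot: [0.695, 0.719, -0.0, -0.001]
contact_force: [-0.0, 0.8, -5.1]
opening: 53.9
grasp_force: 35.0
```

{"method": "move_arm", "body": {
  "commands": [
    [-0.264,-0.121,0,0],
    [-0.264,-0.121,0,0],
    [-0.264,-0.121,0,0],
    [-0.264,-0.122,0,0],
    [0,0,0.1,0],
    [0,0,0.2,0],
    [0,0,0.05,0],
    [0,0,0,0]
  ]
}}

```text
time_s: 19.02
tool_pos: [381.7, -349.1, 108.0]
tool_rot: [0.694, 0.72, 0.0, -0.001]
contact_force: [0.4, -0.8, -4.7]
opening: 54.0
grasp_force: 35.0
```

{"method": "move_arm", "body": {
  "commands": [
    [0,0,0.01,0],
    [0,0,0,0],
    [0,0,0,0]
  ]
}}

```text
time_s: 19.4
tool_pos: [381.8, -350.1, 107.4]
tool_rot: [0.695, 0.719, -0.0, 0.001]
contact_force: [-0.1, -0.7, -5.3]
opening: 53.7
grasp_force: 35.0
```

{"method": "move_arm", "body": {
  "commands": [
    [0,0,0.013,0],
    [0,0,0,0],
    [0,0,0,0]
  ]
}}

```text
time_s: 19.77
tool_pos: [381.9, -350.3, 105.4]
tool_rot: [0.695, 0.719, -0.0, 0.001]
contact_force: [0.1, -1.1, -3.2]
opening: 53.5
grasp_force: 35.0
```

{"method": "move_arm", "body": {
  "commands": [
    [0,0,0.006,0],
    [0,0,0,0]
  ]
}}

```text
time_s: 20.02
tool_pos: [381.9, -350.4, 105.4]
tool_rot: [0.695, 0.719, -0.0, 0.001]
contact_force: [-0.2, 1.1, 3.7]
opening: 54.0
grasp_force: 35.0
```

{"method": "move_arm", "body": {
  "commands": [
    [0,0,0,0],
    [0,0,0,0],
    [0,0,0,0],
    [0,0,-0.2,0],
    [0,0,-0.3,0],
    [0,0,0,0],
    [0,0,0,0]
  ],
  "claw": 0.75
}}

```text
time_s: 20.9
tool_pos: [381.4, -349.7, 178.3]
tool_rot: [0.695, 0.719, 0.0, -0.0]
contact_force: [0.1, -1.2, 0.7]
opening: 70.5
grasp_force: 0.0
```

Run:
```python
from h import *
print(pose()[:2])
plan([590,-110,260,79],vmax=55)
```

```text
(array([ 381.36735565, -349.68223592,  178.3481084 ]), np.float64(92.00237291499417))
6 [[0.258, 0.241, -0.091, 0.024], [0.267, 0.231, -0.091, 0.024], [0.275, 0.221, -0.091, 0.024], [0.284, 0.21, -0.09, 0.024], [0.291, 0.2, -0.091, 0.024], [0.299, 0.188, -0.09, 0.024]]
```

{"method": "move_arm", "body": {
  "commands": [
    [0.258,0.241,-0.091,0.024],
    [0.267,0.231,-0.091,0.024],
    [0.275,0.221,-0.091,0.024],
    [0.284,0.21,-0.09,0.024],
    [0.291,0.2,-0.091,0.024],
    [0.299,0.188,-0.09,0.024],
    [0,0,0,0],
    [0,0,0,0]
  ],
  "claw": 0.88
}}

```text
time_s: 21.9
tool_pos: [589.4, -110.4, 258.5]
tool_rot: [0.771, 0.637, -0.001, -0.001]
contact_force: [-0.2, -0.7, -0.0]
opening: 82.4
grasp_force: 0.0
```

Run:
```python
from fit import *
w=cams.read_camera("wrist");im=w["color"].copy();t=cams.read_camera("top")
b=fit("box",[w],(604.5,-40.6),-10.8,9)
for n,x,z in [("dumbbell",381,4),("roller",467,4),("bottle",551,4)]: fit(n,[t],(x,-350),2,z)
g=render(w,"box",[b[0],b[1],np.radians(b[2]),9],1).astype(np.uint8)
cv2.drawContours(im,cv2.findContours(g,cv2.RETR_EXTERNAL,cv2.CHAIN_APPROX_NONE)[0],-1,(0,255,0),1)
cv2.imwrite("pics/w2.png",im)
print(pose()[:2]); plan([604.7,-40.6,110,b[2]+90])
```

```text
box [603.9 -40.2 -10.2] loss 0.030 each: [[603.9, -40.2, -10.2]]
dumbbell [ 382.8 -348.1    1.7] loss 0.065 each: [[382.8, -348.1, 1.7]]
roller [ 468.4 -348.6    3.2] loss 0.044 each: [[468.4, -348.6, 3.2]]
bottle [ 553.5 -347.7    0.6] loss 0.050 each: [[553.5, -347.7, 0.6]]
(array([ 589.57609401, -111.22496757,  260.50787612]), np.float64(78.94446110660145))
3 [[0.16, 0.003, 0.334, -0.003], [0.161, 0.004, 0.335, -0.003], [0.16, 0.004, 0.334, -0.004]]
```

View pics/w2.png

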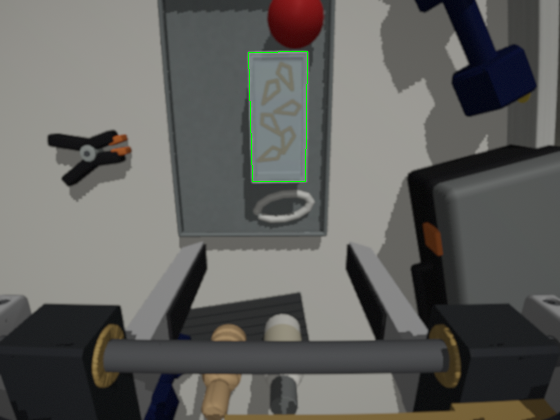

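{"method": "move_arm", "body": {
  "commands": [
    [0.16,0.003,0.334,0],
    [0.161,0.004,0.335,-0.003],
    [0.16,0.002,0.334,-0.003],
    [0,0,0.15,0],
    [0,0,0,0],
    [0,0,0,0]
  ]
}}

```text
time_s: 22.95
tool_pos: [606.0, -40.4, 89.4]
tool_rot: [0.769, 0.64, 0.001, 0.001]
contact_force: [1.1, -0.0, 1.0]
opening: 82.8
grasp_force: 0.0
```

{"method": "move_arm", "body": {
  "commands": [
    [0,-0.008,0.2,0],
    [0,0,0.16,0],
    [0,0,0.07,0],
    [0,0,0,0],
    [0,0,0,0]
  ]
}}

```text
time_s: 23.58
tool_pos: [605.3, -39.8, 25.1]
tool_rot: [0.768, 0.64, 0.001, 0.001]
contact_force: [-0.1, -0.7, -0.1]
opening: 82.9
grasp_force: 0.0
```

{"method": "move_arm", "body": {
  "commands": [
    [0,0,0,0],
    [0,0,0,0],
    [0,0,0,0],
    [0,0,0,0]
  ],
  "claw": 0,
  "grip_force": 25
}}

```text
time_s: 24.08
tool_pos: [604.4, -39.5, 23.7]
tool_rot: [0.768, 0.64, 0.0, 0.0]
contact_force: [-0.4, -0.4, 1.5]
opening: 61.8
grasp_force: 25.0
```

Run:
```python
from h import *
plan([390,335,260,4.5],vmax=50,start=([604.4,-39.5,150],79.5))
```

```text
9 [[0.244, -0.207, -0.081, 0.093], [0.211, -0.24, -0.082, 0.093], [0.174, -0.268, -0.081, 0.092], [0.134, -0.29, -0.082, 0.093], [0.09, -0.307, -0.081, 0.092], [0.045, -0.316, -0.082, 0.093], [-0.002, -0.32, -0.081, 0.092], [-0.048, -0.316, -0.082, 0.093], [-0.094, -0.305, -0.081, 0.092]]
```

{"method": "move_arm", "body": {
  "commands": [
    [0,0,-0.1,0],
    [0,0,-0.25,0],
    [0,0,-0.3,0],
    [0,0,-0.2,0]
  ]
}}

```text
time_s: 24.58
tool_pos: [604.3, -39.4, 153.3]
tool_rot: [0.768, 0.64, 0.001, 0.001]
contact_force: [-0.1, -0.4, -2.4]
opening: 62.0
grasp_force: 25.0
```

{"method": "move_arm", "body": {
  "commands": [
    [0.244,-0.207,-0.081,0.093],
    [0.211,-0.24,-0.082,0.093],
    [0.174,-0.268,-0.081,0.092],
    [0.134,-0.29,-0.082,0.093],
    [0.09,-0.307,-0.081,0.092],
    [0.045,-0.316,-0.082,0.093],
    [-0.002,-0.32,-0.081,0.092],
    [-0.048,-0.316,-0.082,0.093]
  ]
}}

```text
time_s: 25.58
tool_pos: [411.6, 294.2, 248.9]
tool_rot: [0.994, 0.11, -0.0, 0.0]
contact_force: [1.3, -0.1, -2.9]
opening: 61.8
grasp_force: 25.0
```

{"method": "move_arm", "body": {
  "commands": [
    [-0.094,-0.305,-0.081,0.092],
    [0,0,0,0],
    [0,0,0,0]
  ]
}}

```text
time_s: 25.95
tool_pos: [388.8, 334.3, 260.3]
tool_rot: [0.999, 0.041, -0.0, 0.001]
contact_force: [-0.7, -0.3, -3.4]
opening: 61.9
grasp_force: 25.0
```

Run:
```python
from h import *
print(pose()[:2],pose()[2]["q"].round(2))
w=cams.read_camera("wrist"); cv2.imwrite("pics/w3.png",w["color"])
for r in finder.pinpoint(w,"scale")[:2]: print(r["conf"],r["pixel"],at_z(w,r["pixel"][::-1],0))
```

```text
(array([388.79822226, 334.30044688, 260.31853443]), np.float64(4.676776634278725)) [ 0.6   0.    1.35 -0.    1.79  2.09]
0.6 [99.7, 276.4] [482.98585165 340.11216577   0.        ]
```

View pics/w3.png

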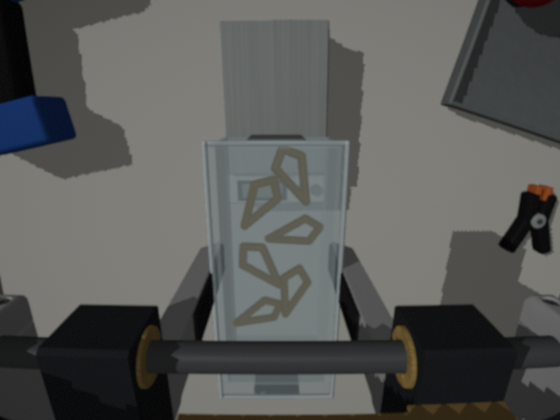

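```bash
cat > sc.py <<'E'
from fit import *
w=cams.read_camera("wrist"); im=w["color"]
g=cv2.GaussianBlur(cv2.cvtColor(im,cv2.COLOR_BGR2GRAY),(3,3),0).astype(float)
def sub(a,i0):
    d=np.abs(np.gradient(a)); i=int(d[1:-1].argmax())+1; return i0+i
L=np.array([[sub(g[r,214:230],214),r] for r in range(32,130)]);Rr=np.array([[sub(g[r,321:336],321),r] for r in range(32,130)])
T=np.array([[c,sub(g[12:30,c],12)] for c in range(232,320)])
ln=lambda P:(lambda v:(v[2:],v[:2]))(cv2.fitLine(np.array([at_z(w,q,45)[:2] for q in P],np.float32),cv2.DIST_HUBER,0,.01,.01).ravel())
ls=[ln(P) for P in (L,Rr,T)]
for p,d in ls: print(p.round(1),np.degrees(np.arctan2(d[1],d[0])).round(2))
X=lambda a,b: a[0]+a[1]*np.linalg.solve(np.c_[a[1],-b[1]],b[0]-a[0])[0]
c1,c2=X(ls[0],ls[2]),X(ls[1],ls[2]); print(c1,c2,np.linalg.norm(c1-c2))
e=(c1-c2)/np.linalg.norm(c1-c2); ax=np.array([e[1],-e[0]]); c=(c1+c2)/2-85*ax
print("centre",c,"yaw e",np.degrees(np.arctan2(ax[1],ax[0])))
b=fit("box",[w],(388.8,334.3),-85.5,245.6)
cr=cv2.resize(im[5:145,205:345],None,fx=4,fy=4,interpolation=cv2.INTER_CUBIC)
cv2.imwrite("pics/cr.png",cr)
E
python3 sc.py
```

```text
[491.6 401.8] 5.66
[500.8 285. ] 5.63
[565.9 345. ] -84.62
[559.9293  408.58057] [570.9298 291.868 ] 117.22982
centre [480.80463 342.24817] yaw e 5.3843827Traceback (most recent call last):
  File "sc.py", line 15, in <module>
    b=fit("box",[w],(388.8,334.3),-85.5,245.6)
  File "fit.py", line 38, in fit
    r=opt(ms); print(name,r.x.round(1),"loss %.3f"%r.fun,"each:",[(opt([m]).x.round(1).tolist()) for m in ms],flush=True)
  File "fit.py", line 37, in opt
    return minimize(cost,[*xy,yaw],args=(l,),method="Nelder-Mead",options=dict(initial_simplex=s,xatol=.1,fatol=1e-5))
    res = _minimize_neldermead(fun, x0, args, callback, bounds=bounds,
                               **options)
    fsim[k] = func(sim[k])
              ~~~~^^^^^^^^
    fx = function(np.copy(x), *(wrapper_args + args))
  File "fit.py", line 34, in cost
    return t/len(l)
           ~^~~~~~~
ZeroDivisionError: division by zero
```

Run:
```python
from h import *
w=cams.read_camera("wrist"); p,y,_=pose(); print(p,y)
cv2.imwrite("pics/cr.png",cv2.resize(w["color"][130:160,195:355],None,fx=5,fy=5,interpolation=cv2.INTER_CUBIC))
a=np.radians(y)
for q in [(204,142),(348,142),(220,397),(333,397)]:
    d=at_z(w,q,p[2]-14.7+50 if q[1]<200 else p[2]-14.7+50)-p
    print(q,(d[0]*np.cos(a)+d[1]*np.sin(a)).round(1),(d[0]*np.sin(a)-d[1]*np.cos(a)).round(1))
plan([481,342.2,150,5.5],vmax=50)
```

```text
[389.51161933 333.71278621 260.16844208] 4.512599826394106
(204, 142) 69.2 -29.9
(348, 142) 69.2 32.3
(220, 397) -71.8 -30.4
(333, 397) -71.9 33.3
3 [[0.204, -0.003, 0.245, -0.004], [0.204, -0.001, 0.245, -0.003], [0.205, -0.001, 0.244, -0.004]]
```

View pics/cr.png

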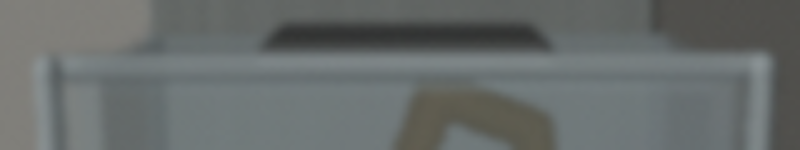

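{"method": "move_arm", "body": {
  "commands": [
    [0.206,-0.004,0.245,-0.004],
    [0.206,-0.004,0.245,-0.004],
    [0.206,-0.004,0.245,-0.003],
    [0,0,0.2,0],
    [0,0,0,0],
    [0,0,0,0],
    [0,0,0,0]
  ]
}}

```text
time_s: 27.08
tool_pos: [482.3, 345.1, 123.0]
tool_rot: [0.999, 0.049, 0.002, -0.001]
contact_force: [-0.4, -0.5, -2.3]
opening: 62.4
grasp_force: 25.0
```

Run:
```python
from h import *
P=[]
for i in range(4):
    p,y,_=pose(); P.append([*p,y]); cams.read_camera("wrist") if i<3 else 0
print(np.mean(P,0)); m=np.mean(P,0)
plan([482,342.8,64,5.5],vmax=30,start=(m[:3],m[3]))
t=cams.read_camera("top")
for n in ("scale",): print([ (r["conf"],at_z(t,r["pixel"][::-1],0)) for r in finder.pinpoint(t,n)[:1]])
```

```text
[481.9907222  345.07889946 122.5538594    5.61057158]
2 [[-0.001, 0.008, 0.195, 0.001], [-0.0, 0.007, 0.195, 0.0]]
[(0.67, array([484.70185787, 337.72278851,   0.        ]))]
```

{"method": "move_arm", "body": {
  "commands": [
    [0,0.01,0.2,0],
    [0,0.006,0.17,0],
    [0,0,0,0],
    [0,0,0.02,0],
    [0,0,0,0],
    [0,0,0,0]
  ]
}}

```text
time_s: 28.08
tool_pos: [482.0, 342.5, 63.0]
tool_rot: [0.999, 0.049, 0.001, -0.0]
contact_force: [0.6, 0.1, -3.2]
opening: 62.0
grasp_force: 25.0
```

{"method": "move_arm", "body": {
  "commands": [
    [0,0,0.015,0],
    [0,0,0.007,0],
    [0,0,0,0],
    [0,0,0,0]
  ]
}}

```text
time_s: 28.58
tool_pos: [481.8, 342.4, 59.7]
tool_rot: [0.999, 0.049, 0.001, -0.0]
contact_force: [-1.4, -0.4, 5.3]
opening: 61.9
grasp_force: 25.0
```

{"method": "move_arm", "body": {
  "commands": [
    [0,0,0,0],
    [0,0,0,0],
    [0,0,0,0],
    [0,0,-0.1,0],
    [0,0,-0.4,0],
    [0,0,-0.4,0],
    [-0.3,0,-0.28,0],
    [-0.3,0,-0.28,0]
  ],
  "claw": 0.85
}}

```text
time_s: 29.58
tool_pos: [391.1, 333.2, 280.4]
tool_rot: [0.999, 0.048, 0.001, -0.001]
contact_force: [0.6, 0.3, 0.3]
opening: 79.8
grasp_force: 0.0
```

{"method": "move_arm", "body": {
  "commands": [
    [-0.15,0,-0.2,0],
    [0,0,0,0],
    [0,0,0,0]
  ]
}}

```text
time_s: 29.95
tool_pos: [369.9, 331.0, 306.4]
tool_rot: [0.999, 0.049, -0.0, 0.0]
contact_force: [0.6, 0.1, -0.9]
opening: 79.9
grasp_force: 0.0
```

Run:
```python
from fit import *
w=cams.read_camera("wrist"); im=w["color"].copy();print(pose()[:2])
M["plate"]=[bx(170,120,45,45.01)]
b=fit("box",[w],(481,342.7),-84.5,45)
for n,x in [("box",[b[0],b[1],np.radians(b[2]),45]),("plate",[480.9,342.5,np.radians(5.5),0])]:
    g=render(w,n,x,1).astype(np.uint8)
    cv2.drawContours(im,cv2.findContours(g,cv2.RETR_EXTERNAL,cv2.CHAIN_APPROX_NONE)[0],-1,(0,255,0) if n=="box" else (0,0,255),1)
cv2.imwrite("pics/w4.png",cv2.resize(im[0:270,140:440],None,fx=2,fy=2)[:600])
```

```text
(array([369.88552072, 330.85585753, 305.42885533]), np.float64(5.5625622489298125))
box [480.6 341.5 -83.9] loss 0.043 each: [[480.6, 341.5, -83.9]]
```

View pics/w4.png

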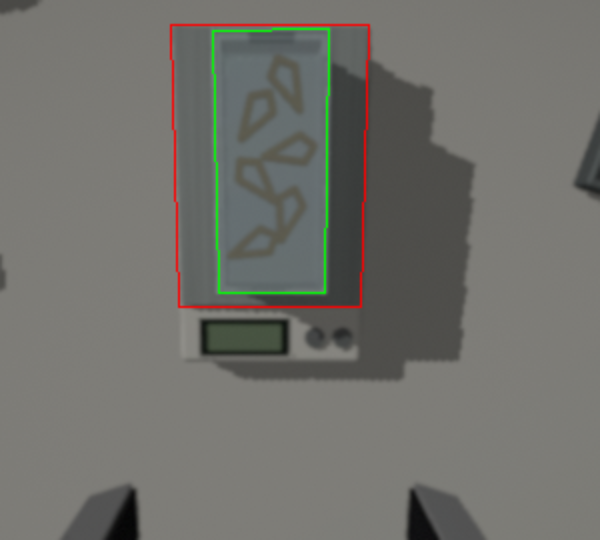

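Run:
```python
from h import *
plan([381.9,-350.4,185,92],vmax=55)
```

```text
13 [[-0.028, 0.348, 0.062, -0.074], [-0.068, 0.343, 0.062, -0.074], [-0.107, 0.333, 0.061, -0.074], [-0.145, 0.318, 0.062, -0.074], [-0.181, 0.299, 0.061, -0.074], [-0.214, 0.276, 0.062, -0.074], [-0.245, 0.249, 0.061, -0.074], [-0.272, 0.219, 0.062, -0.074], [-0.296, 0.186, 0.061, -0.074], [-0.315, 0.151, 0.062, -0.074], [-0.33, 0.113, 0.061, -0.074], [-0.341, 0.074, 0.062, -0.073], [-0.348, 0.034, 0.061, -0.074]]
```

{"method": "move_arm", "body": {
  "commands": [
    [-0.028,0.348,0.062,-0.074],
    [-0.068,0.343,0.062,-0.074],
    [-0.107,0.333,0.061,-0.074],
    [-0.145,0.318,0.062,-0.074],
    [-0.181,0.299,0.061,-0.074],
    [-0.214,0.276,0.062,-0.074],
    [-0.245,0.249,0.061,-0.074],
    [-0.272,0.219,0.062,-0.074]
  ],
  "claw": 0.75
}}

```text
time_s: 31.05
tool_pos: [376.7, -90.1, 231.5]
tool_rot: [0.87, 0.493, -0.001, -0.001]
contact_force: [0.9, 0.8, -0.0]
opening: 70.3
grasp_force: 0.0
```

{"method": "move_arm", "body": {
  "commands": [
    [-0.296,0.186,0.061,-0.074],
    [-0.315,0.151,0.062,-0.074],
    [-0.33,0.113,0.061,-0.074],
    [-0.341,0.074,0.062,-0.073],
    [-0.348,0.034,0.061,-0.074],
    [0,0,0,0],
    [0,0,0,0],
    [0,0,0,0]
  ]
}}

```text
time_s: 32.05
tool_pos: [382.4, -349.0, 187.6]
tool_rot: [0.694, 0.72, 0.0, -0.0]
contact_force: [0.3, 0.4, 1.1]
opening: 70.5
grasp_force: 0.0
```

Run:
```python
from h import *
print(pose()[:2])
plan([381.9,-350.4,106,92],vmax=40)
```

```text
(array([ 382.35651444, -348.97490533,  187.55615298]), np.float64(92.13581990788836))
3 [[-0.003, -0.001, 0.181, 0.001], [-0.003, -0.001, 0.181, 0.0], [-0.003, -0.001, 0.182, 0.001]]
```

{"method": "move_arm", "body": {
  "commands": [
    [-0.005,-0.002,0.2,0.001],
    [-0.004,-0.001,0.2,0.001],
    [0,0,0.14,0],
    [0,0,0,0],
    [0,0,0,0]
  ]
}}

```text
time_s: 32.67
tool_pos: [382.5, -351.3, 108.1]
tool_rot: [0.695, 0.719, -0.0, 0.001]
contact_force: [-0.2, -0.5, 0.4]
opening: 70.5
grasp_force: 0.0
```

{"method": "move_arm", "body": {
  "commands": [
    [0,0,0,0],
    [0,0,0,0],
    [0,0,0,0],
    [0,0,0,0]
  ],
  "claw": 0,
  "grip_force": 35
}}

```text
time_s: 33.17
tool_pos: [382.1, -351.8, 107.7]
tool_rot: [0.695, 0.719, -0.0, 0.001]
contact_force: [-0.1, 0.4, 5.2]
opening: 53.8
grasp_force: 35.0
```

Run:
```python
from h import *
plan([549.2,50.6,162,92],vmax=50,start=([382.2,-351.6,162],92))
```

```text
9 [[0.293, 0.134, -0.0, 0.0], [0.293, 0.134, -0.0, -0.0], [0.294, 0.134, -0.0, -0.0], [0.293, 0.134, -0.0, -0.0], [0.294, 0.134, -0.0, -0.0], [0.293, 0.134, -0.0, -0.0], [0.294, 0.134, -0.0, -0.0], [0.293, 0.134, -0.0, -0.0], [0.294, 0.134, -0.0, -0.0]]
```

{"method": "move_arm", "body": {
  "commands": [
    [0,0,-0.1,0],
    [0,0,-0.26,0],
    [0,0,0,0]
  ]
}}

```text
time_s: 33.55
tool_pos: [383.1, -352.8, 163.3]
tool_rot: [0.695, 0.719, -0.0, 0.003]
contact_force: [0.9, -0.4, -5.8]
opening: 53.7
grasp_force: 35.0
```

{"method": "move_arm", "body": {
  "commands": [
    [0.293,0.134,0,0],
    [0.293,0.134,0,0],
    [0.294,0.134,0,0],
    [0.293,0.134,0,0],
    [0.294,0.134,0,0],
    [0.293,0.134,0,0],
    [0.294,0.134,0,0],
    [0.293,0.134,0,0]
  ]
}}

```text
time_s: 34.55
tool_pos: [530.0, 7.5, 157.8]
tool_rot: [0.695, 0.719, -0.001, -0.001]
contact_force: [0.6, -0.6, -6.1]
opening: 53.8
grasp_force: 35.0
```

{"method": "move_arm", "body": {
  "commands": [
    [0.294,0.134,0,0],
    [0,0,0,0],
    [0,0,0.1,0],
    [0,0,0.18,0],
    [0,0,0,0],
    [0,0,0,0]
  ]
}}

```text
time_s: 35.3
tool_pos: [548.9, 49.8, 118.2]
tool_rot: [0.696, 0.718, -0.0, -0.0]
contact_force: [-0.9, 1.2, -4.6]
opening: 53.8
grasp_force: 35.0
```

{"method": "move_arm", "body": {
  "commands": [
    [0.005,0,0.022,0],
    [0,0,0.012,0],
    [0,0,0,0],
    [0,0,0,0]
  ]
}}

```text
time_s: 35.8
tool_pos: [549.4, 51.5, 113.6]
tool_rot: [0.695, 0.719, 0.0, 0.0]
contact_force: [0.4, 0.4, -5.5]
opening: 53.7
grasp_force: 35.0
```

{"method": "move_arm", "body": {
  "commands": [
    [-0.002,0,0.01,0],
    [0,0,0.006,0],
    [0,0,0,0],
    [0,0,0,0]
  ]
}}

```text
time_s: 36.3
tool_pos: [549.7, 51.2, 112.7]
tool_rot: [0.695, 0.719, 0.001, 0.001]
contact_force: [-2.5, 0.5, 5.5]
opening: 54.0
grasp_force: 35.0
```

{"method": "move_arm", "body": {
  "commands": [
    [0,0,0,0],
    [0,0,0,0],
    [0,0,0,0],
    [0,0,-0.2,0],
    [0,0,-0.3,0],
    [0,0,0,0],
    [0,0,0,0]
  ],
  "claw": 0.75
}}

```text
time_s: 37.17
tool_pos: [549.1, 51.1, 185.2]
tool_rot: [0.695, 0.719, -0.0, -0.0]
contact_force: [-0.0, -0.1, -0.6]
opening: 70.5
grasp_force: 0.0
```

Run:
```python
from h import *
print(pose()[:2])
plan([466.9,-350.3,185,80],vmax=54)
```

```text
(array([549.1368546 ,  51.10630933, 185.24301964]), np.float64(91.91410255032547))
8 [[-0.332, -0.08, 0.0, 0.017], [-0.334, -0.071, 0.0, 0.016], [-0.336, -0.062, 0.0, 0.017], [-0.337, -0.053, 0.0, 0.016], [-0.338, -0.045, 0.0, 0.017], [-0.34, -0.036, 0.001, 0.016], [-0.34, -0.027, 0.0, 0.017], [-0.341, -0.018, 0.001, 0.016]]
```

{"method": "move_arm", "body": {
  "commands": [
    [-0.332,-0.08,0,0.017],
    [-0.334,-0.071,0,0.016],
    [-0.336,-0.062,0,0.017],
    [-0.337,-0.053,0,0.016],
    [-0.338,-0.045,0,0.017],
    [-0.34,-0.036,0,0.016],
    [-0.34,-0.027,0,0.017],
    [-0.341,-0.018,0,0.016]
  ],
  "claw": 0.65
}}

```text
time_s: 38.17
tool_pos: [465.9, -351.1, 183.4]
tool_rot: [0.766, 0.643, -0.0, -0.002]
contact_force: [-0.1, -0.4, -0.3]
opening: 61.4
grasp_force: 0.0
```

{"method": "move_arm", "body": {
  "commands": [
    [0,0,0.1,0],
    [0,0,0,0],
    [0,0,0,0],
    [0,0,0,0]
  ]
}}

```text
time_s: 38.67
tool_pos: [467.8, -349.2, 171.6]
tool_rot: [0.765, 0.644, 0.0, 0.0]
contact_force: [0.7, -0.7, 0.4]
opening: 61.2
grasp_force: 0.0
```

{"method": "move_arm", "body": {
  "commands": [
    [-0.008,-0.005,0.2,0],
    [0,0,0.16,0],
    [0,0,0.055,0],
    [0,0,0,0],
    [0,0,0,0]
  ]
}}

```text
time_s: 39.3
tool_pos: [467.0, -351.8, 110.4]
tool_rot: [0.766, 0.643, 0.0, 0.001]
contact_force: [-0.1, 0.5, 1.0]
opening: 61.3
grasp_force: 0.0
```

{"method": "move_arm", "body": {
  "commands": [
    [0,0,0,0],
    [0,0,0,0],
    [0,0,0,0],
    [0,0,0,0],
    [0,0,0,0]
  ],
  "claw": 0,
  "grip_force": 20
}}

```text
time_s: 39.92
tool_pos: [466.3, -351.4, 109.0]
tool_rot: [0.766, 0.643, 0.0, 0.0]
contact_force: [0.4, 0.3, 0.4]
opening: 31.6
grasp_force: 20.0
```

{"method": "move_arm", "body": {
  "commands": [
    [0,0,-0.1,0],
    [0,0,-0.26,0],
    [0.31,0.012,0,0],
    [0.31,0.012,0,0],
    [0.31,0.012,0,0],
    [0.31,0.012,0,0],
    [0.31,0.012,0,0],
    [0.31,0.012,0,0]
  ]
}}

```text
time_s: 40.92
tool_pos: [525.3, -76.9, 163.5]
tool_rot: [0.766, 0.643, 0.0, 0.0]
contact_force: [1.6, 0.2, -2.7]
opening: 31.2
grasp_force: 20.0
```

{"method": "move_arm", "body": {
  "commands": [
    [0.311,0.012,0,0],
    [0,0,0,0],
    [0,0,0.1,0],
    [0,0,0.18,0],
    [0,0,0,0],
    [0,0,0,0]
  ]
}}

```text
time_s: 41.68
tool_pos: [535.0, -33.8, 121.0]
tool_rot: [0.766, 0.642, -0.0, 0.0]
contact_force: [0.8, 0.7, -1.8]
opening: 31.6
grasp_force: 20.0
```

{"method": "move_arm", "body": {
  "commands": [
    [0.005,0.003,0.025,0],
    [0,0,0.014,0],
    [0,0,0,0],
    [0,0,0,0]
  ]
}}

```text
time_s: 42.18
tool_pos: [535.7, -32.0, 115.2]
tool_rot: [0.766, 0.643, 0.0, 0.0]
contact_force: [-0.4, -0.8, -2.5]
opening: 31.6
grasp_force: 20.0
```

{"method": "move_arm", "body": {
  "commands": [
    [-0.003,0,0.008,0],
    [0,0,0.003,0],
    [0,0,0,0],
    [0,0,0,0]
  ]
}}

```text
time_s: 42.68
tool_pos: [535.7, -32.6, 114.0]
tool_rot: [0.766, 0.643, 0.0, 0.0]
contact_force: [-0.4, -0.0, 2.5]
opening: 31.5
grasp_force: 20.0
```

{"method": "move_arm", "body": {
  "commands": [
    [0,0,0,0],
    [0,0,0,0],
    [0,0,0,0],
    [0,0,-0.2,0],
    [0,0,-0.3,0],
    [-0.345,0.078,0,0],
    [-0.345,0.078,0,0],
    [-0.345,0.078,0,0]
  ],
  "claw": 0.65
}}

```text
time_s: 43.68
tool_pos: [543.3, -192.9, 188.5]
tool_rot: [0.766, 0.643, 0.0, 0.0]
contact_force: [0.8, 0.5, -0.0]
opening: 60.8
grasp_force: 0.0
```

{"method": "move_arm", "body": {
  "commands": [
    [-0.345,0.078,0,0],
    [-0.345,0.078,0,0],
    [-0.345,0.078,0,0],
    [0,0,0.1,0],
    [0,0,0,0],
    [0,0,0,0],
    [0,0,0,0]
  ]
}}

```text
time_s: 44.55
tool_pos: [551.4, -349.3, 174.4]
tool_rot: [0.765, 0.644, 0.0, 0.001]
contact_force: [1.1, 0.7, 0.2]
opening: 61.3
grasp_force: 0.0
```

Down to ~113.5.

{"method": "move_arm", "body": {
  "commands": [
    [-0.006,0,0.2,0],
    [0,0,0.15,0],
    [0,0,0.056,0],
    [0,0,0,0],
    [0,0,0,0]
  ]
}}

```text
time_s: 45.18
tool_pos: [551.5, -351.7, 114.1]
tool_rot: [0.766, 0.643, 0.0, 0.001]
contact_force: [-0.6, 0.6, -0.5]
opening: 60.9
grasp_force: 0.0
```

{"method": "move_arm", "body": {
  "commands": [
    [0,0,0,0],
    [0,0,0,0],
    [0,0,0,0],
    [0,0,0,0],
    [0,0,0,0]
  ],
  "claw": 0,
  "grip_force": 20
}}

```text
time_s: 45.8
tool_pos: [550.9, -351.5, 112.7]
tool_rot: [0.766, 0.643, 0.0, 0.0]
contact_force: [0.9, -0.3, 0.8]
opening: 32.5
grasp_force: 20.0
```

{"method": "move_arm", "body": {
  "commands": [
    [0,0,-0.1,0],
    [0,0,-0.26,0],
    [0.261,-0.077,0,0],
    [0.261,-0.077,0,0],
    [0.262,-0.077,0,0],
    [0.261,-0.077,0,0],
    [0.262,-0.077,0,0],
    [0.262,-0.076,0,0]
  ]
}}

```text
time_s: 46.8
tool_pos: [522.9, -106.3, 166.9]
tool_rot: [0.766, 0.643, 0.0, -0.0]
contact_force: [0.1, 0.6, -2.4]
opening: 32.3
grasp_force: 20.0
```

{"method": "move_arm", "body": {
  "commands": [
    [0,0,0,0],
    [0,0,0.1,0],
    [0,0,0.18,0],
    [0,0,0,0],
    [0,0,0,0]
  ]
}}

```text
time_s: 47.42
tool_pos: [523.5, -108.5, 124.5]
tool_rot: [0.766, 0.643, -0.0, 0.0]
contact_force: [-0.4, -0.3, -2.7]
opening: 32.9
grasp_force: 20.0
```

{"method": "move_arm", "body": {
  "commands": [
    [0.003,0.002,0.025,0],
    [0,0,0.013,0],
    [0,0,0,0],
    [0,0,0,0]
  ]
}}

```text
time_s: 47.92
tool_pos: [523.8, -107.2, 118.9]
tool_rot: [0.766, 0.643, 0.0, 0.0]
contact_force: [1.0, 0.4, -2.8]
opening: 32.6
grasp_force: 20.0
```

{"method": "move_arm", "body": {
  "commands": [
    [0,0,0.004,0],
    [0,0,0,0],
    [0,0,0,0]
  ]
}}

```text
time_s: 48.3
tool_pos: [523.7, -107.2, 118.2]
tool_rot: [0.766, 0.643, -0.0, 0.0]
contact_force: [-0.4, -0.7, -2.8]
opening: 32.8
grasp_force: 20.0
```

{"method": "move_arm", "body": {
  "commands": [
    [0,0,0.006,0],
    [0,0,0,0],
    [0,0,0,0]
  ]
}}

```text
time_s: 48.68
tool_pos: [523.9, -107.3, 117.7]
tool_rot: [0.766, 0.643, 0.0, 0.0]
contact_force: [-0.4, -0.5, -0.4]
opening: 32.7
grasp_force: 20.0
```

{"method": "move_arm", "body": {
  "commands": [
    [0,0,0.002,0],
    [0,0,0,0]
  ]
}}

```text
time_s: 48.92
tool_pos: [523.9, -107.3, 117.7]
tool_rot: [0.766, 0.643, 0.0, 0.0]
contact_force: [-1.9, 0.5, 3.8]
opening: 32.7
grasp_force: 20.0
```

{"method": "move_arm", "body": {
  "commands": [
    [0,0,0,0],
    [0,0,0,0],
    [0,0,0,0],
    [0,0,-0.2,0],
    [0,0,-0.3,0],
    [-0.06,0.02,-0.4,0],
    [-0.06,0.02,-0.39,0],
    [0,0,0,0]
  ],
  "claw": 0.65
}}

```text
time_s: 49.92
tool_pos: [528.5, -127.2, 316.9]
tool_rot: [0.766, 0.643, 0.003, 0.005]
contact_force: [1.0, -0.8, -0.3]
opening: 61.2
grasp_force: 0.0
```

{"method": "move_arm", "body": {
  "commands": [
    [0,0,0,0],
    [0,0,0,0]
  ],
  "claw": 1
}}

```text
time_s: 50.18
tool_pos: [525.9, -125.6, 307.9]
tool_rot: [0.766, 0.643, -0.001, -0.002]
contact_force: [0.0, -0.1, -0.8]
opening: 77.8
grasp_force: 0.0
```

```bash
sed -i '/("box"/s/("box",(604,-40.7),-10.8),//; s/w1.png/w5.png/' m2.py; echo 'print(pose()[:2]);print([at_z(w,r["pixel"][::-1],z).round(1) for n,z in (("ball_center",40),("carabiner",9)) for r in finder.pinpoint(w,n)[:1]])' >> m2.py; python3 m2.py
```

```text
dumbbell [549.2  52.3   2.8] loss 0.020 each: [[549.2, 52.3, 2.8]]
roller [535.  -31.8   1.8] loss 0.077 each: [[535.0, -31.8, 1.8]]
bottle [ 523.1 -106.2   10.8] loss 0.076 each: [[523.1, -106.2, 10.8]]
tray [567.1 -39.1 -10.2] loss 0.024 each: [[567.1, -39.1, -10.2]]
(array([ 526.29053786, -125.78475847,  309.47497396]), np.float64(80.0420279196339))
[array([641.7,  63.6,  40. ]), array([ 587.6, -152.2,    9. ])]
```

View pics/w5.png

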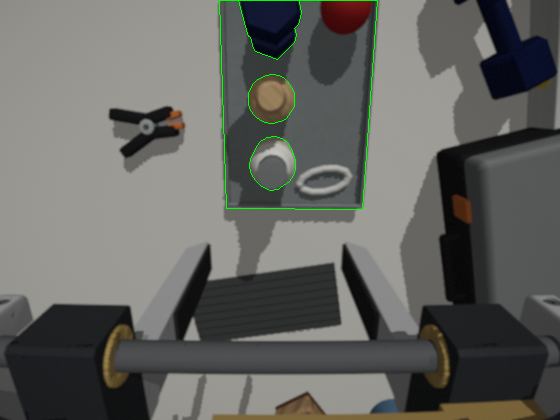

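All three are upright and within about 1 mm of where they stood before. The box is on the scale, and the ball and carabiner haven't moved.

```bash
python3 -c "
from h import *
print(workorder.job_done())"
```

```text
the job is handed in; nothing more can be done
None
```

The job is handed in at about 50 s: the box sits lengthwise on the scale's plate, within about 2 mm of its centre, and the dumbbell, roller and bottle stand upright on the tray within about 1 mm of where they stood, with the ball and carabiner not touched.

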